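Turn the melted chocolate well down to hold

ROBOT

A 6-joint arm with a two-finger parallel gripper is mounted at the origin on the work surface. World frame = base frame: x ahead of the robot, y to its left, z up, the work surface at z = 0. Lengths are in m, angles in rad, forces in N, time in s.
With the tool pointing down it reaches from about 0.35 to 0.8 m from the base axis. Payload 7.3 kg.
Tool frame: the origin (TCP) lies between the finger pads; the fingertips stand 25 mm ahead of it and the grasp point (between the pads) lies 6 mm ahead of it (r.tip_extent is the distance from the TCP to the fingertips, in m); z points along the fingers, y is the line along which they close (so a half turn about z gives the same grasp; the last joint's range is limited). The gripper opens to 85 mm and grips with 20 to 120 N. Pads are 22 mm wide; open, the fingers measure 114 mm over their backs; the gripper's body (76 mm by 85 mm) begins 54 mm behind the grasp point. The pads swing forward as they close: fully open they stand 13 mm farther back than shut.
Start: joints at [1.031, 0.342, 1.524, -0, 1.275, -0.146], TCP at [0.201, 0.485, 0.256] pointing down, gripper open.
Joint ranges: [-2.53, 2.53], [-0.77, 2.02], [0.04, 2.7], [-1, 4.14], [0.28, 2.66], [-3.11, 3.11]. Speed limits (rad/s): [2.57, 2.57, 3.14, 3.14, 3.14, 3.14].

INTERFACE

Orientations are given as a unit quaternion [x, y, z, w].
In Python, from workcell import r, command_gripper, optics gives the robot as it stands. The module is installed in compiled form; this text tells all that it offers. Calls block until the motion is done:
- r.reach(position, orientation): joint-space move of the TCP to a pose.
- r.move_straight(position, orientation=None, speed=0.15, max_force=None): straight line of the TCP; orientation=None keeps the orientation; speed is the mean speed in m/s. With max_force (N) it stops when the force on the tool has changed by that much, and returns True; else False.
- r.movej(angles): joint-space move.
- command_gripper(opening, force=None): finger opening in m; force is the grip in N (None keeps the last); returns when the fingers have stopped.
- r.hold(seconds).
- r.solve_ik(position, orientation): joint angles nearest the present ones, or None.
- r.read_state(): the state.
- optics.get_image(name): name is "scene" or "top"; returns (picture, depth): 384x512x3 uint8, red, green, blue; 384x512 float32, m along the optical axis (not along the pixel's ray), 0 where there is no reading.
- optics.camera_model(name): a dict with "K" (3x3 intrinsics, pixels), "R" (3x3) and "t" (3): a world point X has camera coordinates R X + t. Camera axes: x right, y down, z forward; pixel columns grow to the right and rows downward; lengths in m; the calibration is good to about 2 mm. A picture is of the moment at which its call begins. camera_model takes no time and is no camera call.
A pose or a line that the arm cannot do raises r.PlanningError and nothing moves.
- r.finish_job(): hands the job in; it is judged then, once.
The state is a dict: "time_s": time; "joint_positions": joint angles; "dq": joint speeds; "tau": joint torques, N m; "eef_pos": TCP position; "eef_rot": TCP orientation; "contact_force": force on the tool from outside, world axes, zero at the start; "torque": the same for the moment, N m; "grip_width": finger opening in m; "grip_force": force on a finger pad.
Only numpy, scipy, OpenCV 4.12 (cv2) and the standard library are available. Lean on these libraries where they do the work, as an engineer would, in place of code of your own. Each camera call takes 0.05 s, during which the arm holds its last target. There are 200 camera calls.

TASK

The chocolate in the warmer's brown-lidded well has melted: press a fingertip on the face of that well's knurled heat dial and stroke it round until it clicks in at the green holding mark, then press that same well's green key fully down and let it go. Leave the other well's dial and key alone, keep both lids on, and do not shift or lift anything else on the bench.

Things in the scene. Friction and masses are not known exactly. Their poses are not given: they have to be found in the camera images.
- warmer: two-well chocolate warmer, a stainless box 320 x 480 x 120 mm, fixed to the bench; origin at the centre of its underside, its -x side towards the robot, +y to the robot's left. Flat deck 120 mm above the bench; on a dark strip along the near side each well has its own dial and green key in front of it: the dial to the left, the key 90 mm to the dial's right (warmer's -y)
- well_left (a point): centre of the left (+y) well's mouth, at deck height (well 144 mm wide, at +55, +118 mm in the warmer's frame)
- well_right (a point): centre of the right (-y) well's mouth, at deck height (+55, -118 mm in the warmer's frame)
- lid_brown: loose stainless lid, 158 mm across, with a dark brown knob (38 mm wide, top 29 mm above the deck); it covers the well whose chocolate has melted, left or right; origin on its axis at deck height. It stays on.
- lid_cream: the same lid with a cream knob, on the other well. It stays on.
- dial_left (a joint): angle (rad) of the left well's dial, growing clockwise seen from above. Spring detents every 0.628: 0 off (white dot), 0.628 holding (green), 1.257 gentle melt (orange), 1.885 full melt (red); stops just beyond the ends. It starts at gentle or full melt, so holding is 1 or 2 clicks counter-clockwise. Leaving a click takes 0.04 N m; past half-way it draws into the next
- dial_right (a joint): angle (rad) of the right well's dial, same scale and feel
- dial_left_face (a point): centre of the left dial's flat, rigid top, on its upright axis, 130 mm above the bench. Black disc 76 mm across, knurled rim, white pointer line from centre to rim (along this point's x axis, turning with the dial). A fixed guard ring (83 mm inside, 100 mm outside) ends 3 mm below the face, so sides cannot be gripped: a finger pressed on the face turns it (friction about 0.6)
- dial_right_face (a point): the same point of the right dial
- dial_left_pointer (a point): outer end of the white pointer line on the left dial, 36 mm from its axis; the four coloured dots, 12 mm wide, lie on the deck outside the guard ring, 58 mm from the axis, white at the left end, red at the right end; the pointer aims at the dot of its setting
- dial_right_pointer (a point): the same point of the right dial
- key_left (a joint): travel (m) of the left well's green key: 0 up, 0.005 fully down; a spring brings it back; 1.5 N starts it, 5 N holds it fully down; it counts as pressed beyond 0.004
- key_right (a joint): travel (m) of the right well's green key, same
- key_left_top (a point): centre of the top of the left well's green key, a round cap 28 mm across, in a black collar 40 mm across and 6 mm high; its top stands 13 mm above the deck when up
- key_right_top (a point): the same point of the right well's key
- spoon: steel spoon 200 mm long lying on the warmer's deck between the two lids, along the warmer's x; origin under its middle. Leave it.
- cookie_pan: sheet pan 330 x 240 x 28 mm with cookies, on the bench to the left; origin at the centre of its underside. Leave it.
- nut_jar: brown jar, 84 mm across, 120 mm high, right of the warmer; origin under its centre. Leave it.
- squeeze_bottle: white bottle with brown nozzle, 60 mm across, 180 mm high, right of the warmer; origin under its centre. Leave it.
- bowl: steel bowl 140 mm across, 60 mm high, on the right; origin under its centre. Leave it.
- scraper: bench scraper with a brown handle, 122 x 150 x 24 mm, lying between robot and warmer on the right; origin under its middle. Leave it.
- cutter_ring: steel ring cutter, 74 mm across, 45 mm high, between robot and warmer on the left; origin under its centre. Leave it.

How it is judged:
On the way, in this order (a step that is already met when the one before it is completed fails the run):
1. the brown-lidded well's dial has been turned into the holding click (green mark) and rests there (((horizontal distance between lid_brown and well_left below 0.06 m and value of joint dial_left between 0.528 and 0.728 rad and velocity of joint dial_left between -0.2 and 0.2 rad/s) or (horizontal distance between lid_brown and well_right below 0.06 m and value of joint dial_right between 0.528 and 0.728 rad and velocity of joint dial_right between -0.2 and 0.2 rad/s))), for 0.3 s.
2. with the dial at holding, the same well's green key is pressed fully down (((horizontal distance between lid_brown and well_left below 0.06 m and value of joint dial_left between 0.528 and 0.728 rad and value of joint key_left above 0.004 m) or (horizontal distance between lid_brown and well_right below 0.06 m and value of joint dial_right between 0.528 and 0.728 rad and value of joint key_right above 0.004 m))), for 0.05 s.
At the end, for the whole second after the job is handed in: the brown-lidded well's dial rests within 0.1 rad of its holding click (0.628 rad, green dot), the other dial is where it was, both keys are up again, both lids are still on their wells, and nothing else on the bench has shifted by more than 20 mm (((horizontal distance between lid_brown and well_left below 0.06 m and value of joint dial_left between 0.528 and 0.728 rad and velocity of joint dial_left between -0.1 and 0.1 rad/s and distance of dial_right_pointer from where it was at the start of the episode below 0.008 m and horizontal distance between lid_cream and well_right below 0.015 m and horizontal distance between lid_brown and well_left below 0.015 m) or (horizontal distance between lid_brown and well_right below 0.06 m and value of joint dial_right between 0.528 and 0.728 rad and velocity of joint dial_right between -0.1 and 0.1 rad/s and distance of dial_left_pointer from where it was at the start of the episode below 0.008 m and horizontal distance between lid_cream and well_left below 0.015 m and horizontal distance between lid_brown and well_right below 0.015 m)) and value of joint each of key_left, key_right below 0.001 m and distance of each of lid_brown, lid_cream from where it was at the start of the episode below 0.015 m and distance of each of cookie_pan, spoon, nut_jar, squeeze_bottle, bowl, scraper, cutter_ring from where it was at the start of the episode below 0.02 m); the robot touches nothing.
It fails at once if the other well's dial is turned ((horizontal distance between lid_brown and well_left below 0.06 m and distance of dial_right_pointer from where it was at the start of the episode above 0.008 m) or (horizontal distance between lid_brown and well_right below 0.06 m and distance of dial_left_pointer from where it was at the start of the episode above 0.008 m)).
It fails at once if the other well's key is pressed ((horizontal distance between lid_brown and well_left below 0.06 m and value of joint key_right above 0.0025 m) or (horizontal distance between lid_brown and well_right below 0.06 m and value of joint key_left above 0.0025 m)).
It fails at once if a lid is lifted, tipped or shifted by more than 15 mm (distance of any of lid_brown, lid_cream from where it was at the start of the episode above 0.015 m or angle between any of lid_brown, lid_cream's own z axis and vertical above 0.15 rad).
It fails at once if something else on the bench is lifted, or shifted by more than 20 mm (distance of any of cookie_pan, spoon, nut_jar, squeeze_bottle, bowl, scraper, cutter_ring from where it was at the start of the episode above 0.02 m).
It also fails if it takes over 48 s, if anything falls off the work surface, if the arm or the gripper's body presses on something with over 40 N, if the wrist force passes 120 N, or if a joint passes its speed limit or range.

## Working session

There is one attempt and no reset: what is moved stays moved. The work goes in short steps, each a Python script; the robot and the scene stay as the last script left them, time stands still between calls to the robot, and variables do not carry over. Pictures are saved under pics/ and viewed, at most 10 in all, crops included, and the job is handed in when it is done.

```bash
mkdir -p pics
python3 - <<'E'
from workcell import r, optics
import cv2, numpy as np
for n in("scene","top"):
    im,d=optics.get_image(n); np.savez(f"{n}0.npz",im=im,d=d)
    cv2.imwrite(f"pics/{n}0.png",im[:,:,::-1]); m=optics.camera_model(n); print(n,m)
print(r.read_state()["time_s"], r.read_state()["eef_rot"], r.tip_extent)
E
```

```text
scene {'K': array([[473.98684502,   0.        , 249.76716075],
       [  0.        , 473.98684502, 193.38667638],
       [  0.        ,   0.        ,   1.        ]]), 'R': array([[-0.11497391,  0.99336656, -0.00197017],
       [ 0.85027289,  0.09738612, -0.51725424],
       [-0.5136312 , -0.06114593, -0.85582952]]), 't': array([ 0.02800858, -0.36358483,  1.89103778])}
top {'K': array([[436.38960098,   0.        , 248.28378517],
       [  0.        , 436.38960098, 194.11873982],
       [  0.        ,   0.        ,   1.        ]]), 'R': array([[ 0.02069091, -0.99968996, -0.01385138],
       [-0.99560575, -0.01933684, -0.0916258 ],
       [ 0.09132955,  0.01568633, -0.99569717]]), 't': array([0.02296198, 0.4857761 , 1.80488542])}
0.1 [ 1.95619038e-01  9.80679711e-01 -6.65320711e-04 -2.34142513e-04] 0.025
```

View pics/scene0.png

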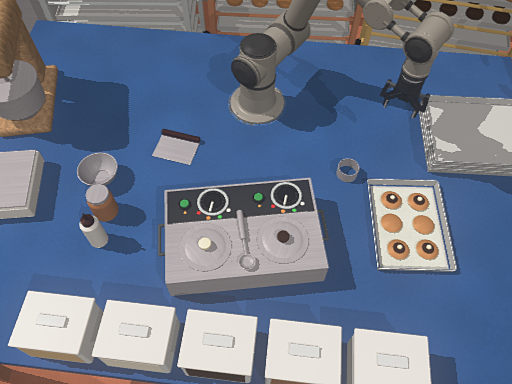

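View pics/top0.png

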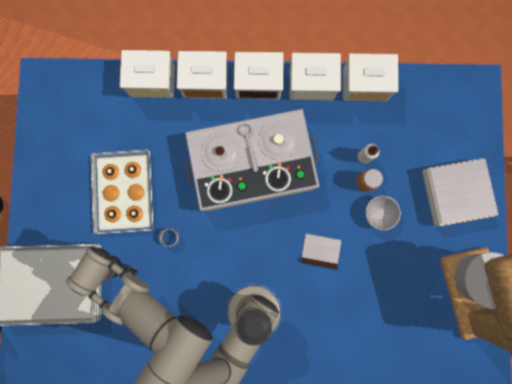

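Brown knob is at (219,150) in the top view (the left well). Its dial is at about (219,189) and its green key at about (242,186). In the scene view the dial is at (287,195) and the key at (258,197). Next I'll measure these.

```bash
cat > h.py <<'E'
import numpy as np, cv2
from workcell import r, optics
def ray(n,uv):
    m=optics.camera_model(n); d=m["R"].T@np.linalg.inv(m["K"])@np.array([*uv,1.]); return -m["R"].T@m["t"], d
def onplane(n,uv,z):
    o,d=ray(n,uv); return o+d*(z-o[2])/d[2]
def tri(a,b):
    (o1,d1),(o2,d2)=ray("top",a),ray("scene",b)
    s=np.linalg.lstsq(np.c_[d1,-d2],o2-o1,rcond=None)[0]; p,q=o1+s[0]*d1,o2+s[1]*d2
    return (p+q)/2,np.linalg.norm(p-q)
def comps(mask,amin):
    n,_,st,c=cv2.connectedComponentsWithStats(mask.astype(np.uint8)); return [(st[i,4],c[i].round(2)) for i in range(1,n) if st[i,4]>=amin]
E
python3 - <<'E'
from h import *
box={"top":(180,100,330,215),"scene":(155,170,335,300)}
for n in box:
    im=np.load(n+"0.npz")["im"]; x0,y0,x1,y1=box[n]
    c=im[y0:y1,x0:x1]; hsv=cv2.cvtColor(c,cv2.COLOR_RGB2HSV); H,S,V=[hsv[...,i].astype(int) for i in range(3)]
    o=np.array([x0,y0])
    for name,m in dict(green=(H>45)&(H<80)&(S>120)&(V>60),red=((H<6)|(H>174))&(S>150)&(V>120),orange=(H>=8)&(H<22)&(S>150)&(V>120)).items():
        print(n,name,[(a,tuple(p+o)) for a,p in comps(m,2)])
    w=(S<60)&(V>170); print(n,"white",[(a,tuple(p+o)) for a,p in comps(w,3)])
    cs,_=cv2.findContours(w.astype(np.uint8),cv2.RETR_LIST,cv2.CHAIN_APPROX_NONE)
    for k in cs:
        if len(k)>25: print("ell",len(k),np.round(np.array(cv2.fitEllipse(k)[0])+o,2),np.round(cv2.fitEllipse(k)[1:][0],1))
    cy0,cy1=(160,215) if n=="top" else (175,225)
    xa,xb=(195,310) if n=="top" else (165,320)
    z=cv2.resize(im[cy0:cy1,xa:xb],None,fx=5,fy=5,interpolation=cv2.INTER_CUBIC); cv2.imwrite(f"pics/{n}z.png",z[:,:,::-1])
E
```

```text
top green [(np.int32(7), (np.float64(270.0), np.float64(166.0))), (np.int32(51), (np.float64(299.78), np.float64(173.69))), (np.int32(6), (np.float64(212.0), np.float64(177.5))), (np.int32(52), (np.float64(241.5), np.float64(185.5)))]
top red [(np.int32(6), (np.float64(287.83), np.float64(167.82999999999998))), (np.int32(7), (np.float64(229.29), np.float64(179.0)))]
top orange [(np.int32(6), (np.float64(279.5), np.float64(164.32999999999998))), (np.int32(4), (np.float64(298.5), np.float64(166.5))), (np.int32(6), (np.float64(221.0), np.float64(175.5))), (np.int32(5), (np.float64(240.2), np.float64(178.4)))]
top white [(np.int32(5028), (np.float64(249.1), np.float64(143.99))), (np.int32(53), (np.float64(243.25), np.float64(129.51))), (np.int32(143), (np.float64(276.76), np.float64(176.76))), (np.int32(127), (np.float64(218.76), np.float64(189.65))), (np.int32(12), (np.float64(219.67000000000002), np.float64(185.17000000000002)))]
ell 63 [219.22 190.11] [22.1 22.5]
ell 75 [218.94 189.92] [23.5 25.2]
ell 77 [277.72 179.11] [21.1 22.7]
ell 76 [277.27 178.11] [23.1 25.7]
ell 39 [218.3  150
[... 984 characters left out ...]
 np.float64(201.91))), (np.int32(19), (np.float64(284.68), np.float64(199.32))), (np.int32(17), (np.float64(210.41), np.float64(206.12))), (np.int32(9), (np.float64(302.0), np.float64(203.0))), (np.int32(11), (np.float64(228.18), np.float64(209.82))), (np.int32(90), (np.float64(240.07), np.float64(223.22)))]
ell 42 [210.21 246.73] [11.5 15.4]
ell 64 [284.02 236.77] [13.8 22.4]
ell 61 [213.85 241.22] [19.7 27.3]
ell 79 [287.92 236.14] [24.9 32.4]
ell 58 [239.93 222.1 ] [ 3.  35.2]
ell 72 [212.2  201.35] [23.5 27.6]
ell 80 [212.23 201.5 ] [25.6 30. ]
ell 71 [285.62 194.84] [23.3 27.2]
ell 79 [285.61 194.98] [25.5 29.5]
ell 533 [241.67 216.54] [ 87.4 145.1]
ell 485 [241.47 230.44] [104.3 189.4]
```

```bash
python3 -c "
import cv2,numpy as np
a=cv2.imread('pics/topz.png');b=cv2.imread('pics/scenez.png');w=max(a.shape[1],b.shape[1])
p=lambda i:np.pad(i,((0,0),(0,w-i.shape[1]),(0,0)))
cv2.imwrite('pics/both.png',np.vstack([p(a),p(b)]))"
```

```text
(no output)
```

View pics/both.png

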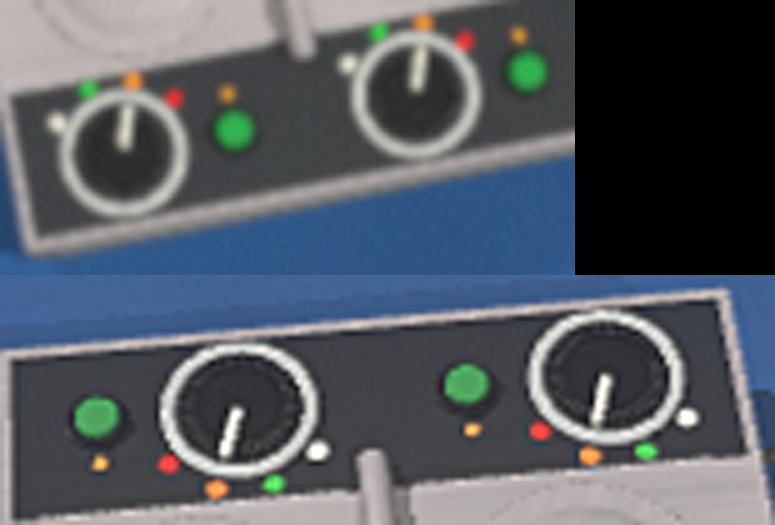

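Both pointers aim at their orange dots (left dial pointer in the top crop at about (127,125)), so the left dial needs one click counter-clockwise. Next I'll triangulate.

Run:
```python
from h import *
P=dict(dialL=((219.1,190.0),(285.6,194.9)),dialR=((277.5,178.6),(212.2,201.4)),keyL=((241.5,185.5),(257.61,196.31)),keyR=((299.78,173.69),(183.92,202.98)),
 ptrL=((219.67,185.17),(284.68,199.32)),ptrR=((278,175.5),(210.41,206.12)),grL=((212,177.5),(293.67,209.75)),orL=((221,175.5),(282.45,210.64)),redL=((229.29,179),(272.45,205.64)),grR=((270,166),(219.33,216.25)),orR=((279.5,164.33),(207.82,217.45)),redR=((287.83,167.83),(198.3,212.3)))
for k,(a,b) in P.items():
    p,e=tri(a,b); z=.133 if 'key' in k else .13 if 'ptr' in k else .127 if 'dial' in k else .12
    print(k,p.round(4),"gap",round(e,4),"top",onplane("top",a,z)[:2].round(4),"scene",onplane("scene",b,z)[:2].round(4))
    if 'key' in k or 'dial' in k:
        for n,uv in(("top",a),("scene",b)):
            d=np.load(n+"0.npz")["d"]; o,v=ray(n,uv); print("  depth",n,(o+v*np.median(d[int(round(uv[1]))-1:int(round(uv[1]))+2,int(round(uv[0]))-1:int(round(uv[0]))+2])).round(4))
```

```text
dialL [0.4904 0.1461 0.1214] gap 0.0023 top [0.4897 0.1468] scene [0.494  0.1449]
  depth top [0.4893 0.1464 0.1317]
  depth scene [0.4966 0.1448 0.1313]
dialR [ 0.5406 -0.0849  0.1202] gap 0.0027 top [ 0.5395 -0.0832] scene [ 0.5446 -0.0852]
  depth top [ 0.5391 -0.0831  0.1306]
  depth scene [ 0.5463 -0.0847  0.13  ]
keyL [0.5094 0.0574 0.1273] gap 0.0023 top [0.5087 0.0584] scene [0.513  0.0566]
  depth top [0.5088 0.0584 0.1314]
  depth scene [0.5128 0.0566 0.1327]
keyR [ 0.5609 -0.1722  0.1278] gap 0.0024 top [ 0.5599 -0.1704] scene [ 0.5639 -0.1722]
  depth top [ 0.5598 -0.1703  0.134 ]
  depth scene [ 0.5647 -0.1718  0.1345]
ptrL [0.5093 0.1442 0.1249] gap 0.002 top [0.5087 0.1448] scene [0.5125 0.1432]
ptrR [ 0.5542 -0.0881  0.1129] gap 0.0047 top [ 0.5515 -0.0849] scene [ 0.564  -0.0877]
grL [0.5402 0.1759 0.1181] gap 0.0026 top [0.5399 0.177 ] scene [0.5415 0.1745]
orL [0.5487 0.1404 0.1201] gap 0.0018 top [0.5486 0.1413] scene [0.5488 0.1395]
redL [0.5351 0.1072 0.1216] gap 0.0014 top [0.5352 0.108 ] scene [0.5342 0.1065]
grR [ 0.5908 -0.0544  0.1191] gap 0.0028 top [ 0.5904 -0.053 ] scene [ 0.5914 -0.0557]
orR [ 0.5983 -0.0911  0.1173] gap 0.0005 top [ 0.5978 -0.0907] scene [ 0.5997 -0.0909]
redR [ 0.5845 -0.124   0.1191] gap 0.0002 top [ 0.5844 -0.124 ] scene [ 0.585  -0.1237]
```

The left dial's axis is at (0.492, 0.146) and its key at (0.511, 0.0575), with both tops at z≈0.13. Now the stroke.

```bash
cat >> h.py <<'E'
C=np.array([.492,.146]); K=np.array([.511,.0575]); RAD=.022
def q(psi): return np.array([np.cos(psi/2),np.sin(psi/2),0,0])
def st(): return r.read_state()
def fz(): return st()["contact_force"][2]
def at(phi,z): return np.array([*(C+RAD*np.array([np.cos(phi),np.sin(phi)])),z])
def shot(n,box,f,name):
    im,_=optics.get_image(n); x0,y0,x1,y1=box
    cv2.imwrite(name,cv2.resize(im[y0:y1,x0:x1],None,fx=f,fy=f,interpolation=cv2.INTER_CUBIC)[:,:,::-1])
def stroke(p0,p1,F=10,n=12):
    r.reach(at(p0,.20),q(p0)); r.hold(.2); f0=fz()
    print("contact",r.move_straight(at(p0,.147),speed=.03,max_force=5),st()["eef_pos"].round(4),round(fz()-f0,2))
    z=st()["eef_pos"][2]
    for k in range(8):
        e=F-(fz()-f0)
        if e<2: break
        z-=.0004; r.move_straight(at(p0,z),q(p0),speed=.02); r.hold(.05)
    print("pressed z",round(z,4),"F",round(fz()-f0,2))
    for p in np.linspace(p0,p1,n+1)[1:]:
        r.move_straight(at(p,z),q(p),speed=.02)
        s=st(); f=s["contact_force"]; e=F-(f[2]-f0); z-=np.clip(e*5e-5,-3e-4,3e-4)
        print(round(p,2),f.round(1),s["eef_pos"].round(4),"t",round(s["time_s"],1))
    r.hold(.2); r.move_straight(at(p1,.20),q(p1),speed=.1)
E
python3 - <<'E'
from h import *
command_gripper(0,20)
p0=np.pi-.31
print(r.solve_ik(at(p0,.2),q(p0)), r.solve_ik(at(p0+.62,.15),q(p0+.62)))
r.reach(at(p0,.26),q(p0)); print(st()["eef_pos"],st()["time_s"],st()["grip_width"])
stroke(p0,p0+.62)
r.reach([.35,.3,.3],q(p0)); print(st()["time_s"])
shot("scene",(235,170,335,230),4,"pics/s1.png"); shot("top",(195,165,255,215),4,"pics/t1.png")
E
python3 -c "
import cv2,numpy as np
a=cv2.imread('pics/s1.png');b=cv2.imread('pics/t1.png');p=lambda i:np.pad(i,((0,240-i.shape[0]),(0,0),(0,0)))
cv2.imwrite('pics/c1.png',np.hstack([p(a),p(b)]))"
```

```text
Traceback (most recent call last):
NameError: name 'command_gripper' is not defined
[ WARN:0@0.021] global loadsave.cpp:275 findDecoder imread_('pics/s1.png'): can't open/read file: check file path/integrity
[ WARN:0@0.021] global loadsave.cpp:275 findDecoder imread_('pics/t1.png'): can't open/read file: check file path/integrity
Traceback (most recent call last):
AttributeError: 'NoneType' object has no attribute 'shape'
```

```bash
sed -i 's/import r, optics/import r, optics, command_gripper/' h.py
cat >> h.py <<'E'
def look(i):
    a,b=f"pics/s{i}.png",f"pics/t{i}.png"
    shot("scene",(235,170,335,230),4,a); shot("top",(195,160,255,220),4,b)
    cv2.imwrite(f"pics/c{i}.png",np.hstack([cv2.imread(a),cv2.imread(b)]))
E
python3 - <<'E'
from h import *
command_gripper(0,20)
p0=np.pi-.31
print(r.solve_ik(at(p0,.2),q(p0)), r.solve_ik(at(p0+.62,.15),q(p0+.62)))
r.reach(at(p0,.26),q(p0)); print(st()["eef_pos"],st()["time_s"],st()["grip_width"])
stroke(p0,p0+.62)
r.reach([.35,.3,.3],q(p0)); print(st()["time_s"])
look(1)
E
```

```text
[ 1.58598275e-01  3.43212759e-01  1.69036691e+00 -4.44089210e-16
  1.10801298e+00 -1.10219805e+00] [ 1.31338442e-01  3.98829705e-01  1.76555723e+00 -4.44089210e-16
  9.77205721e-01 -1.74945789e+00]
[0.47079838 0.1534867  0.26003727] 2.4417 -2.876980947928989e-05
contact True [0.471  0.1527 0.1549] 5.67
pressed z 0.1537 F 11.04
2.88 [-2.8  1.5 11.9] [0.471  0.152  0.1549] t 5.5
2.93 [-3.4  1.8 10.7] [0.4708 0.151  0.1549] t 5.7
2.99 [-3.7  2.2 10.1] [0.4705 0.15   0.1549] t 6.0
3.04 [-3.1  2.5 11.8] [0.4703 0.1489 0.1549] t 6.2
3.09 [-2.8  2.5 11.7] [0.4701 0.1478 0.1549] t 6.5
3.14 [-3.4  2.6 10.4] [0.4702 0.1465 0.1549] t 6.7
3.19 [-3.4  0.9 11. ] [0.4702 0.1452 0.1549] t 7.0
3.24 [-2.9  0.2 11.3] [0.4704 0.144  0.1549] t 7.2
3.3 [-2.8 -0.6 10.5] [0.4706 0.1427 0.1549] t 7.5
3.35 [-2.4 -0.7  9. ] [0.4709 0.1415 0.1549] t 7.7
3.4 [-2.8 -0.1 10.1] [0.4712 0.1405 0.1549] t 8.0
3.45 [-3.9  1.6 11.9] [0.4714 0.1396 0.1549] t 8.2
10.0167
```

View pics/c1.png

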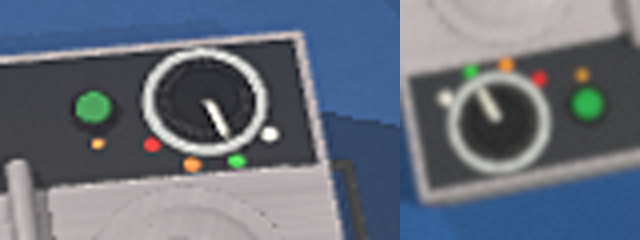

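The pointer is aimed at the green dot in both views: scene crop (226,138) toward (237,161), top crop (481,90) toward (471,71). The dial clicked in at holding, so the key is next.

Run:
```python
from h import *
P=lambda z:np.array([*K,z]); Q=q(np.pi)
r.reach(P(.2),Q); r.hold(.2); f0=fz()
hit=r.move_straight(P(.147),speed=.02,max_force=12); s=st(); print(hit,s["eef_pos"].round(4),s["contact_force"].round(1),round(fz()-f0,1))
z=s["eef_pos"][2]
for k in range(4):
    if fz()-f0>9: break
    z-=.0007; r.move_straight(P(z),speed=.02); r.hold(.05)
r.hold(.3); print(st()["eef_pos"].round(4),round(fz()-f0,1))
r.move_straight(P(.22),speed=.1)
r.reach([.35,.3,.3],Q); print(st()["time_s"]); look(2)
```

```text
True [0.511  0.0575 0.153 ] [-0.  -0.6  5.8] 5.8
[0.5111 0.0575 0.1529] 11.9
16.475
```

View pics/c2.png

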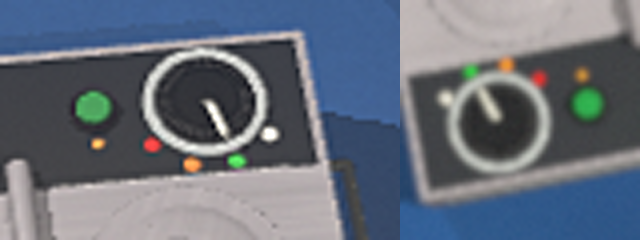

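The dial is still at green, and the key is back up at (93,107) in the scene crop. The press bottomed out at tip z≈0.128, which is 5 mm of travel, at 11.9 N. Handing in.

```bash
python3 -c "
from workcell import r
print(r.finish_job())"
```

```text
the job is handed in; nothing more can be done
None
```

I turned the brown-lidded (left) well's dial one click to the green holding mark, pressed its key fully down and let it go, then handed the job in; the hand-in call gave no verdict.

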